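# Gauge a loaded return spring

### The job

Check the return spring in the blue spring tester: stand the aluminium test weight upright in the middle of the tester's yellow sprung plate, let go and let it settle. Then slide the red gauge knob up or down until its needle points at the middle of the yellow rim of the loaded plate, and let go, leaving the weight standing there. Set the weight down gently so that the spring is never squashed solid, and do not disturb the other things on the cart.

Things in the scene. Friction and masses are not known exactly. Their poses are not given: they have to be found in the camera images.
- tester: Spring tester, fixed to the cart: blue base 150 (x) by 260 (y) by 20 mm high. Origin at the centre of the underside. In its frame the vertical axis of the sprung plate is at x 0, y -65 mm and the vertical axis of the gauge is at x 0, y +70 mm; an upright white scale 4 mm thick (y -17 to +29 mm, up to 170 mm above the cart) stands at x -66 mm. z is up.
- plate_mid (a point): Centre of the yellow plate, on its axis at half its thickness. The plate is a horizontal disc of 100 mm diameter, 10 mm thick (top face 5 mm above this point), on top of a coil spring; its rim is the yellow edge. Unloaded this point is 130 mm above the cart. The plate only slides vertically and sinks some 20 to 55 mm under the weight, differing each time.
- plate (a joint): How far the yellow plate has been pushed down, m: 0 free, 0.065 spring solid (over 0.062 counts as squashed solid). Stiffness about 100 N/m, damped; it settles within a second.
- needle_tip (a point): Tip of the red gauge needle, at its half thickness (needle 4 to 5 mm thick). The needle runs horizontally from the gauge knob straight towards the plate's axis; its tip is 75 mm from the gauge axis and 10 mm outside the plate's rim.
- gauge_top (a point): Centre of the flat top of the red gauge knob, on the gauge axis, 12 mm above the needle tip's height. The knob is a vertical cylinder of 38 mm diameter and 24 mm height on a 16 mm vertical spindle that slides in a fixed sleeve (30 mm diameter, top 58 mm above the cart); it is the highest part of the gauge. Push it down from above or pinch and move it; it does not turn.
- gauge (a joint): How far the gauge knob and needle have been slid down, m: 0 at the top (needle 155 mm above the cart), 0.085 at the bottom (70 mm). About 3 N of friction; it stays where it is left. It starts within 22 mm of the top.
- weight: Loose turned aluminium test weight, about 0.3 to 0.6 kg: a cylinder of 60 mm diameter and 50 mm height with a black band, and on it a coaxial grip post of 32 mm diameter and 45 mm height (overall 95 mm). Origin at the centre of its underside, z up along its axis.
- spring_box: Bystander: loose red open plastic box of springs, 85 by 125 by 45 mm high. Origin at the centre of its underside.
- key_a: Bystander: loose marbled treble key, 125 mm long along its y, 20 mm wide, 12 mm high. Origin on its underside near the middle.
- key_b: Bystander: a second loose marbled treble key like the first. Origin on its underside near the middle.
- bracket: Bystander: loose nickel shoulder rest bracket, an arch 150 mm long along its y, 55 mm high. Origin at the centre of its underside.
- bass_lever: Bystander: loose cast brass bass lever arm, 125 mm long along its y, up to 18 mm high. Origin on its underside near the middle.
- bin_lip (a point): Bystander: middle of the near lip of the green metal parts bin, 110 by 200 by 75 mm, which tilts on a pivot stand (pivot 110 mm above the cart).
Not all that is in view belongs to the job. Leave any green or orange look-alike of the weight alone.

How it is judged:
On the way:
1. the weight stands on the plate, let go and settled (horizontal distance between weight and plate_mid below 0.025 m and z of weight in the frame of plate_mid between 0.002 and 0.009 m and angle between weight's own z axis and vertical below 0.1 rad and linear speed of weight below 0.02 m/s and contact force between each of the fingers, the arm and weight below 0.3 N and velocity of joint plate between -0.01 and 0.01 m/s and value of joint plate above 0.012 m), for 0.3 s.
At the end, for the whole second after the job is handed in: The weight stands upright (within 0.1 rad) and at rest on the plate, within 25 mm of its centre, touched by nothing of the robot, and the needle tip is level with the middle of the loaded plate's rim within 4.5 mm (horizontal distance between weight and plate_mid below 0.025 m and z of weight in the frame of plate_mid between 0.002 and 0.009 m and angle between weight's own z axis and vertical below 0.1 rad and linear speed of weight below 0.02 m/s and contact force between each of the fingers, the arm and weight below 0.3 N and z of needle_tip in the frame of plate_mid between -0.0045 and 0.0045 m).
It fails at once if the spring is squashed solid (plate pushed down more than 62 mm) (value of joint plate above 0.062 m).
It fails at once if a bystander (spring box, key, bracket, bass lever or parts bin) is moved more than 30 mm (distance of any of spring_box, key_a, key_b, bracket, bass_lever, bin_lip from where it was at the start of the episode above 0.03 m).
It also fails if it takes over 50 s, if anything falls off the work surface, if the arm or the gripper's body presses on something with over 40 N, if the wrist force passes 120 N, or if a joint passes its speed limit or range.

### The arm

A 7-joint arm with a two-finger parallel gripper is mounted at the origin on the work surface. World frame = base frame: x ahead of the robot, y to its left, z up, the work surface at z = 0. Lengths are in m, angles in rad, forces in N, time in s.
With the tool pointing down it reaches from about 0.4 to 0.85 m from the base axis. Payload 10.4 kg.
Tool frame: the origin (TCP) lies between the finger pads; the fingertips stand 8 mm ahead of it and the grasp point (between the pads) lies 11 mm behind it; z points along the fingers, y is the line along which they close (so a half turn about z gives the same grasp; the last joint's range is limited). The gripper opens to 85 mm and grips with 20 to 120 N. Pads are 22 mm wide; open, the fingers measure 114 mm over their backs; the gripper's body (76 mm by 85 mm) begins 54 mm behind the grasp point. The pads swing forward as they close: fully open they stand 13 mm farther back than shut.
Start: joints at [-1.348, 0.332, -0.065, 1.46, 0.022, 1.35, -0.088], TCP at [0.152, 0.606, 0.239] pointing down, gripper open.
Joint ranges: [-2.6, 2.6], [-0.5, 2.12], [-1.47, 1.34], [0.16, 2.42], [-1.27, 4.41], [0.06, 2.06], [-2.6, 2.6]. Speed limits (rad/s): [2.22, 2.22, 2.79, 2.79, 3.14, 3.14, 3.14].

### API

Orientations are given as [roll, pitch, yaw] about the fixed x, y, z axes, in that order (R = Rz(yaw) Ry(pitch) Rx(roll)).
In Python, from workcell import readout, imaging, close_job, finder gives the robot as it stands.
- The arm moves only by the tool apply_moves, never from a script. Its argument "moves" is a list of rows, each a list of 2 entries, a list of its own where there are three numbers: the shift along the tool's x, y, z in cm, then the turn about the tool's z in rad. A call has 1 to 5 rows; each row is the pose to reach, as a shift and turn from the pose commanded when the call began, along the tool's axes at that moment; what a row does not reach only later rows make up. A row lasts 1/10 s, in which the tool goes at most 50 mm and 8.59 degrees, less where a joint would pass 70% of its speed; a pose out of reach is approached as far as the arm can. A call with a gripper value outside its range is refused whole. "hand" is the gripper command: -1 is shut, 1 is fully open, values between are in proportion, set as the call begins (left out, the last holds). The fingers move at their own pace and stop on an object; the grip force is fixed at half the most. Time passes only in rows, so rows that repeat a pose let the fingers close. It gives the time, the measured TCP pose, the force, the opening and the grip force at its end, in the units of the state.
- readout.state(): the state, without advancing time (a new reading comes with each control period).
- imaging.camera(name): name is "scene" or "top"; returns the picture (400x640x3 uint8, blue, green, red); there is no depth.
- imaging.calibration(name): a dict with "fx", "fy", "cx", "cy" (pixels), "rvec" (rotation vector, rad) and "tvec" (3), from world to camera coordinates, as OpenCV has them. Camera axes: x right, y down, z forward; pixel columns grow to the right and rows downward; lengths in m; the calibration is good to about 2 mm. A picture is of the moment at which its call begins. calibration takes no time and is no camera call.
- close_job(): hands the job in; it is judged then, once.
Trained networks look in the newest picture that a camera, given by its name, has taken for a name from the list of things; names that differ only in an ending like _2 or _b are one class to them, and where a whole thing is asked for, a point or a joint stands for the part that bears it (a point fixed in the world has none). Each returns a list of dicts, best first, with "p" (0 to 1); they miss things now and then, are a little off and sometimes report something else, mostly with a low value. They report only what shows in the picture. A call takes as long as a camera call. They do not tell look-alikes from the thing itself.
- finder.cut_out(camera, thing): "region" (400x640 bool, what is visible of it) and "rect" ([left, top, width, height] in pixels, round what is visible of it).
The state is a dict: "t": time; "q": joint angles; "joint_velocities": joint speeds; "joint_efforts": joint torques, N m; "eef_pos": TCP position; "eef_rot": TCP orientation; "contact_force": force on the tool from outside, world axes, zero at the start; "torque": the same for the moment, N m; "width": opening from 0.0 (shut) to 1.0 (fully open); "gripper_force": force on a finger pad.
Only numpy, scipy, OpenCV 4.12 (cv2) and the standard library are available. Lean on these libraries where they do the work, as an engineer would, in place of code of your own. Each camera call takes 0.05 s, during which the arm holds its last target. There are 200 camera calls.

## Working session

There is one attempt and no reset: what is moved stays moved. The work goes in short steps, Python scripts to look and compute and a tool call to move; the robot and the scene stay as the last step left them, time stands still between calls to the robot, and variables do not carry over. Pictures are saved under pics/ and viewed, at most 10 in all, crops included, and the job is handed in when it is done.

Besides the shell and the picture viewer there is one more tool, called after "Emit:" as name([rows], argument=value, ...), one row to a line, values as JSON. apply_moves: Moves the arm, as the interface text tells. Its arguments: {"type":"object","properties":{"moves":{"type":"array"},"hand":{"type":"number"}},"required":["moves"]}

```bash
mkdir -p pics; cat > h.py <<'E'
import numpy as np, cv2
from workcell import readout, imaging, finder
def cal(n):
    c=imaging.calibration(n); K=np.array([[c['fx'],0,c['cx']],[0,c['fy'],c['cy']],[0,0,1.]])
    R=cv2.Rodrigues(np.array(c['rvec'],float))[0]; return K,R,np.array(c['tvec'],float).ravel()
def onz(n,uv,z):
    K,R,t=cal(n); d=R.T@np.linalg.inv(K)@np.array([uv[0],uv[1],1.]); o=-R.T@t
    return o+d*(z-o[2])/d[2]
def proj(n,P):
    K,R,t=cal(n); p=K@(R@np.array(P,float)+t); return p[:2]/p[2]
E
python3 - <<'E'
from h import *
for n in('scene','top'):
    im=imaging.camera(n); cv2.imwrite(f'pics/{n}0.png',im)
    K,R,t=cal(n); print(n,-R.T@t,K[0,0],R[2])
    for th in('weight','plate_mid','gauge_top','needle_tip','tester','spring_box','bracket'):
        print(th,[(round(d['p'],2),d['rect']) for d in finder.cut_out(n,th)][:4])
s=readout.state();print(s['t'],s['eef_pos'],s['eef_rot'],s['width'])
E
```

```text
scene [ 1.19481437 -0.50054024  0.70285278] 395.7932731787181 [-0.63724177  0.48965507 -0.59511414]
weight [(0.98, [194.9, 242.4, 25.4, 36.1]), (0.88, [232.5, 224.5, 29.3, 37.8]), (0.81, [139.6, 225.1, 32.8, 40.9]), (0.72, [283.0, 184.2, 39.7, 28.1])]
plate_mid [(0.97, [282.7, 181.5, 42.5, 32.5]), (0.39, [193.5, 244.8, 27.0, 33.3])]
gauge_top [(0.88, [322.2, 165.1, 15.1, 33.4])]
needle_tip [(0.73, [322.6, 160.3, 21.5, 33.5])]
tester []
spring_box [(0.69, [367.9, 157.3, 43.2, 30.9]), (0.43, [193.8, 241.5, 25.4, 37.3]), (0.41, [281.8, 181.2, 38.8, 33.4])]
bracket [(0.89, [389.2, 229.7, 48.7, 36.2]), (0.37, [151.8, 254.3, 130.3, 121.4])]
top [ 0.27051791 -0.04406385  1.4815637 ] 504.3842556816708 [ 1.99402685e-01  7.17941582e-04 -9.79917371e-01]
weight [(0.79, [432.2, 245.9, 28.2, 19.1]), (0.78, [442.8, 211.1, 24.2, 19.1]), (0.65, [368.3, 201.0, 24.5, 26.1]), (0.56, [404.6, 202.7, 28.4, 19.6])]
plate_mid [(0.86, [311.5, 183.1, 34.7, 38.2]), (0.71, [374.1, 265.7, 44.9, 8.7]), (0.53, [274.2, 206.2, 32.0, 15.8])]
gauge_top [(0.54, [274.6, 209.4, 23.2, 11.4])]
needle_tip [(0.75, [395.9, 123.8, 80.8, 43.1]), (0.72, [313.5, 183.0, 35.0, 39.6]), (0.62, [273.0, 204.7, 28.8, 14.9])]
tester [(0.85, [258.3, 177.0, 94.6, 75.7]), (0.37, [323.1, 128.5, 44.6, 17.0]), (0.17, [271.7, 205.5, 29.8, 9.4])]
spring_box [(0.79, [176.0, 210.7, 49.7, 43.4]), (0.42, [398.5, 124.5, 78.4, 44.4]), (0.34, [241.7, 137.1, 46.3, 12.8])]
bracket [(0.57, [236.3, 135.1, 54.3, 14.6]), (0.28, [260.1, 178.2, 95.9, 73.7])]
0.8 [0.1520679  0.60624783 0.23934398] [ 3.14148423e+00 -2.58113144e-05  2.89578908e+00] 0.9985744645924327
```

```bash
python3 - <<'E'
import cv2
a=cv2.imread('pics/scene0.png')[130:330,100:500]; b=cv2.imread('pics/top0.png')[100:300,140:540]
cv2.imwrite('pics/a.png',cv2.resize(a,(800,400),interpolation=3)[:300]); 
import numpy as np
cv2.imwrite('pics/s.png',cv2.resize(a,None,fx=2,fy=2,interpolation=2)); cv2.imwrite('pics/t.png',cv2.resize(b,None,fx=2,fy=2,interpolation=2))
E
```

```text
(no output)
```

View pics/s.png

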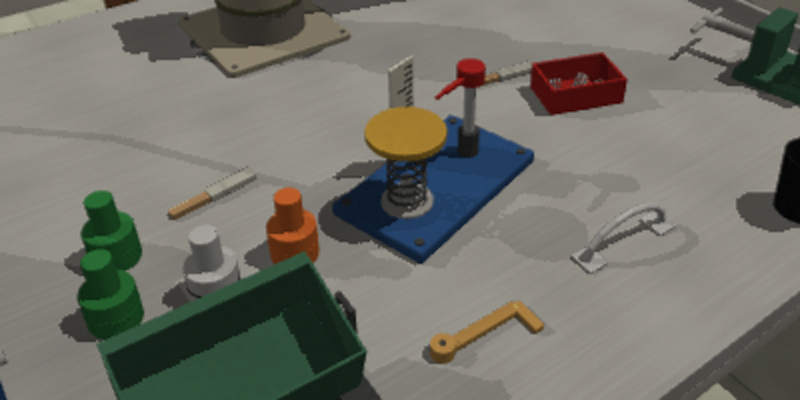

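View pics/t.png

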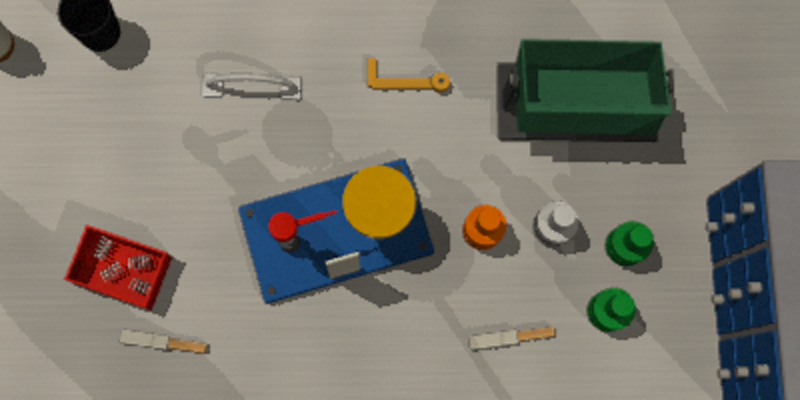

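Candidates for the weight in the top picture are orange (382,212), two greens (454,221) and (446,254), and silver (418,211). The silver one, with aluminium finish and a black band, matches the description. In the scene picture it is at (205,262), partly behind the green bin. The plate is at (329,201) and the gauge knob at (281,213) in the top picture.

```bash
python3 - <<'E'
from h import *
im=cv2.imread('pics/top0.png'); sc=cv2.imread('pics/scene0.png')
def cent(im,lo,hi,box):
    h=cv2.cvtColor(im,cv2.COLOR_BGR2HSV); m=cv2.inRange(h,lo,hi); k=np.zeros_like(m); x0,y0,x1,y1=box; k[y0:y1,x0:x1]=m[y0:y1,x0:x1]
    n,l,s,c=cv2.connectedComponentsWithStats(k); i=1+np.argmax(s[1:,4]); return s[i],c[i]
Y=((18,120,90),(35,255,255)); 
s,c=cent(im,*Y,(300,170,360,230)); print('plate top',s,c,onz('top',c,.135))
s,c=cent(sc,*Y,(270,170,335,215)); print('plate sc',s,c,onz('scene',c,.13))
for d in finder.cut_out('top','weight')+finder.cut_out('scene','weight'):
    ys,xs=np.nonzero(d['region']); print(round(d['p'],2),d['rect'],xs.mean(),ys.mean())
a=cv2.resize(im[190:235,365:475],None,fx=7,fy=7,interpolation=2); b=cv2.resize(sc[215:290,135:265],None,fx=4,fy=4,interpolation=2)
o=np.zeros((a.shape[0]+0,770,3),np.uint8);o[:]=a
o2=np.zeros((270,770,3),np.uint8);o2[:,:520]=b[:270]
cv2.imwrite('pics/c.png',np.vstack([o,o2]))
# red knob
h=cv2.cvtColor(im,cv2.COLOR_BGR2HSV);m=(cv2.inRange(h,(0,150,80),(8,255,255))|cv2.inRange(h,(172,150,80),(180,255,255)));m[:, :265]=0;m[:,320:]=0
ys,xs=np.nonzero(m);print('red',xs.min(),xs.max(),ys.min(),ys.max()); 
for r in m[203:225,268:318]: print(''.join('#' if v else '.' for v in r))
E
```

```text
plate top [ 311  183   37   36 1041] [329.1815562  200.35638809] [ 0.54786614 -0.06622836  0.135     ]
plate sc [283 183  40  25 816] [302.67647059 195.45833333] [ 0.54892278 -0.06579652  0.13      ]
0.79 [432.2, 245.9, 28.2, 19.1] 445.42928039702235 254.29776674937966
0.78 [442.8, 211.1, 24.2, 19.1] 454.0025316455696 222.01772151898734
0.65 [368.3, 201.0, 24.5, 26.1] 380.9944751381216 213.34254143646407
0.56 [404.6, 202.7, 28.4, 19.6] 416.94711538461536 211.40865384615384
0.98 [194.9, 242.4, 25.4, 36.1] 204.06092124814265 260.1218424962853
0.88 [232.5, 224.5, 29.3, 37.8] 244.96120689655172 243.20977011494253
0.81 [139.6, 225.1, 32.8, 40.9] 154.78481012658227 244.82784810126583
0.72 [283.0, 184.2, 39.7, 28.1] 302.2827735644637 196.21343445287107
0.63 [136.5, 252.8, 34.8, 47.6] 153.58405379442843 277.75600384245917
0.5 [147.5, 255.3, 135.2, 125.5] 215.28299668697233 313.93181575291226
red 274 307 205 220
..................................................
..................................................
......................................##..........
...........#####..............
[... 238 characters left out ...]
#############........................
......#################...........................
......##############..............................
......##############..............................
.......#############..............................
.......#############..............................
........###########...............................
.........#########................................
..........########................................
............###...................................
..................................................
..................................................
..................................................
..................................................
```

View pics/c.png

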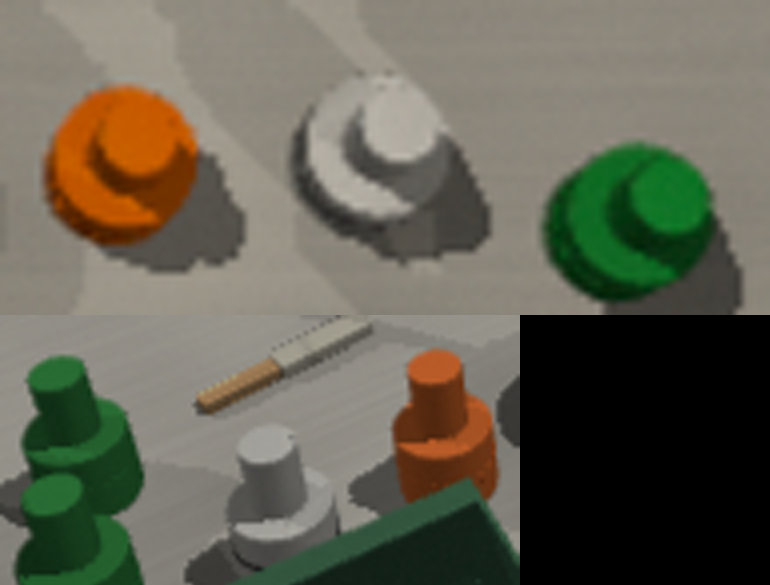

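The crop shows the silver weight's post top at about top (421.6,207.7) and scene (202,247.5). Its neighbours are orange on the left, green on the right, and the bin on the camera side.

```bash
python3 - <<'E'
from h import *
np.set_printoptions(precision=4,suppress=True)
print('post',onz('top',(421.6,207.7),.095),onz('scene',(202,247.5),.095))
print('orange',onz('top',(384.3,209.7),.095),'green',onz('top',(459.5,218.7),.095))
for z in(.1,.15,.18): print('bin',z,onz('top',(400,154),z),onz('top',(472,154),z),onz('top',(400,166),z), 'sc', onz('scene',(252,258),z))
p=np.array([.548,-.066]); 
for z in(.167,.155,.145): 
    g=onz('top',(280.7,212.5),z); print('knob',g,np.linalg.norm(g[:2]-p), proj('scene',g), 'tip',onz('top',(307,205.5),z-.012))
from scipy.spatial.transform import Rotation as Ro
s=readout.state(); print(s['t'],Ro.from_euler('xyz',s['eef_rot']).as_matrix())
b=(lambda im: im)(cv2.imread('pics/scene0.png')); h=cv2.cvtColor(b,cv2.COLOR_BGR2HSV);m=(cv2.inRange(h,(0,150,60),(8,255,255))|cv2.inRange(h,(172,150,60),(180,255,255)))
for r in m[155:185,312:350]: print(''.join('#' if v else '.' for v in r))
E
```

```text
post [ 0.532 -0.325  0.095] [ 0.5391 -0.3265  0.095 ]
orange [ 0.5276 -0.2205  0.095 ] green [ 0.4995 -0.4288  0.095 ]
bin 0.1 [ 0.6874 -0.2705  0.1   ] [ 0.6848 -0.4754  0.1   ] [ 0.652 -0.269  0.1  ] sc [ 0.6359 -0.256   0.1   ]
bin 0.15 [ 0.6723 -0.2623  0.15  ] [ 0.6698 -0.4598  0.15  ] [ 0.6382 -0.2609  0.15  ] sc [ 0.6823 -0.2763  0.15  ]
bin 0.18 [ 0.6633 -0.2574  0.18  ] [ 0.6609 -0.4504  0.18  ] [ 0.6299 -0.256   0.18  ] sc [ 0.7101 -0.2884  0.18  ]
knob [0.51   0.0632 0.167 ] 0.13466023461274368 [334.7808 159.696 ] tip [ 0.5304 -0.0062  0.155 ]
knob [0.5122 0.0642 0.155 ] 0.13500363302674445 [335.4389 163.8692] tip [ 0.5328 -0.0059  0.143 ]
knob [0.514 0.065 0.145] 0.13532152772275002 [335.9814 167.3088] tip [ 0.5347 -0.0056  0.133 ]
0.9 [[-0.9699  0.2433  0.    ]
 [ 0.2433  0.9699  0.0001]
 [ 0.      0.0001 -1.    ]]
......................................
......................................
......................................
......................................
......................................
...................#########..........
.................#########
[... 209 characters left out ...]
................#############........
.................##############.......
.................#############........
................##############........
..............################........
.............################.........
...........#####.....#####............
..........#####.......................
.........#####........................
........####..........................
.......###............................
......##..............................
......................................
......................................
......................................
......................................
......................................
......................................
```

Emit:
apply_moves([
  [[-4.2,-2.6,-0.2],0.12],
  [[-8.4,-5.2,-0.4],0.24],
  [[-12.6,-7.8,-0.8],0.36],
  [[-16.8,-10.4,-1.4],0.48],
  [[-21,-13,-2],0.6],
], hand=1)

```text
t: 1.4
eef_pos: [0.3252, 0.4274, 0.2597]
eef_rot: [3.141, -0.0, 2.291]
contact_force: [1.2, 0.6, 0.2]
width: 1.005
gripper_force: 0.0
```

```bash
cat >> h.py <<'E'
from scipy.spatial.transform import Rotation as Ro
def to(*targets):
    s=readout.state(); R=Ro.from_euler('xyz',s['eef_rot']).as_matrix(); np.set_printoptions(precision=4,suppress=True)
    print('t',s['t'],'pos',np.array(s['eef_pos']),'F',np.array(s['contact_force']),'w',s['width'],'yaw_y',np.arctan2(R[1,1],R[0,1]),'tilt',R[2])
    for p in targets: print(p,'cm',100*(R.T@(np.array(p)-s['eef_pos'])))
E
python3 -c "
from h import *
to((.5,.2,.27),(.52,-.1,.27),(.535,-.326,.27))"
```

```text
t 1.4 pos [0.3252 0.4274 0.2597] F [1.2158 0.6211 0.1879] w 1.0047782335460373 yaw_y 0.7200846340147369 tilt [ 0.0004  0.0005 -1.    ]
(0.5, 0.2, 0.27) cm [-28.6181  -1.8577  -1.0386]
(0.52, -0.1, 0.27) cm [-52.4895 -20.1377  -1.0577]
(0.535, -0.326, 0.27) cm [-70.4682 -33.9136  -1.0721]
```

Emit:
apply_moves([
  [[-4.8,-0.3,-0.2],0.09],
  [[-9.6,-0.6,-0.4],0.18],
  [[-14.4,-0.9,-0.6],0.27],
  [[-19.2,-1.2,-0.8],0.36],
  [[-24,-1.5,-1],0.45],
])

```text
t: 1.9
eef_pos: [0.473, 0.2378, 0.2698]
eef_rot: [3.141, -0.001, 1.842]
contact_force: [1.0, 0.7, 0.4]
width: 0.998
gripper_force: 0.0
```

```bash
python3 -c "
from h import *
to((.52,-.1,.27),(.535,-.326,.27))"
```

```text
t 1.9 pos [0.473  0.2378 0.2698] F [1.0346 0.708  0.4083] w 0.9978266360623457 yaw_y 0.2714813313425508 tilt [ 0.0006  0.0008 -1.    ]
(0.52, -0.1, 0.27) cm [-33.8026  -4.5265  -0.047 ]
(0.535, -0.326, 0.27) cm [-55.9771  -9.1418  -0.0642]
```

Emit:
apply_moves([
  [[-4.8,-0.8,0],0],
  [[-9.6,-1.6,0],0],
  [[-14.4,-2.4,0],0],
  [[-19.2,-3.1,0],0],
  [[-24,-3.9,0],0],
])

```text
t: 2.4
eef_pos: [0.4996, -0.004, 0.2696]
eef_rot: [3.141, -0.0, 1.846]
contact_force: [1.4, 0.5, -0.1]
width: 0.998
gripper_force: 0.0
```

Emit:
apply_moves([
  [[-4.8,-0.8,0],0],
  [[-9.6,-1.6,0],0],
  [[-14.4,-2.4,0],0],
  [[-19.2,-3.1,0],0],
  [[-24,-3.9,0],0],
])

```text
t: 2.9
eef_pos: [0.5275, -0.2453, 0.2696]
eef_rot: [3.14, 0.0, 1.847]
contact_force: [0.9, 0.8, 0.2]
width: 1.002
gripper_force: 0.0
```

```bash
python3 - <<'E'
from h import *
to((.535,-.326,.20),(.535,-.326,.066))
im=imaging.camera('scene'); cv2.imwrite('pics/s2.png',im)
cv2.imwrite('pics/s2c.png',cv2.resize(im[200:320,110:290],None,fx=4,fy=4,interpolation=2))
for z in(.095,):
  for x in(.532,.5355,.539): print(proj('scene',(x,-.3255,z)),proj('top',(x,-.3255,z)))
E
```

```text
t 2.9 pos [ 0.5275 -0.2453  0.2696] F [0.8665 0.8218 0.1518] w 1.0022732300768815 yaw_y 0.2760441151525197 tilt [-0.0001  0.0011 -1.    ]
(0.535, -0.326, 0.2) cm [-7.963  -1.4882  6.9621]
(0.535, -0.326, 0.066) cm [-7.9615 -1.5029 20.3621]
[201.1329 245.4971] [421.7729 207.6877]
[201.7792 246.394 ] [421.7084 206.4591]
[202.4287 247.2956] [421.644  205.2317]
```

Emit:
apply_moves([
  [[-4,-0.7,0],0],
  [[-8,-1.4,0],0],
  [[-8,-1.4,4],0],
  [[-8,-1.4,8],0],
  [[-8,-1.4,10],0],
])

```text
t: 3.45
eef_pos: [0.5344, -0.3238, 0.1658]
eef_rot: [-3.139, -0.003, 1.845]
contact_force: [0.1, -0.6, 0.7]
width: 1.0
gripper_force: 0.0
```

```bash
python3 - <<'E'
from h import *
to((.534,-.3255,.064))
a=imaging.camera('top');im=imaging.camera('scene')
A=cv2.resize(a[160:260,370:470],(400,400),interpolation=2);B=cv2.resize(im[190:290,150:250],(400,400),interpolation=2)
cv2.imwrite('pics/d.png',np.hstack([A,B]))
E
```

```text
t 3.45 pos [ 0.5344 -0.3238  0.1658] F [ 0.0981 -0.5696  0.6512] w 1.0002947174423658 yaw_y 0.2745546067916237 tilt [ 0.0026 -0.0029 -1.    ]
(0.534, -0.3255, 0.064) cm [-0.1819 -0.0544 10.178 ]
```

View pics/d.png

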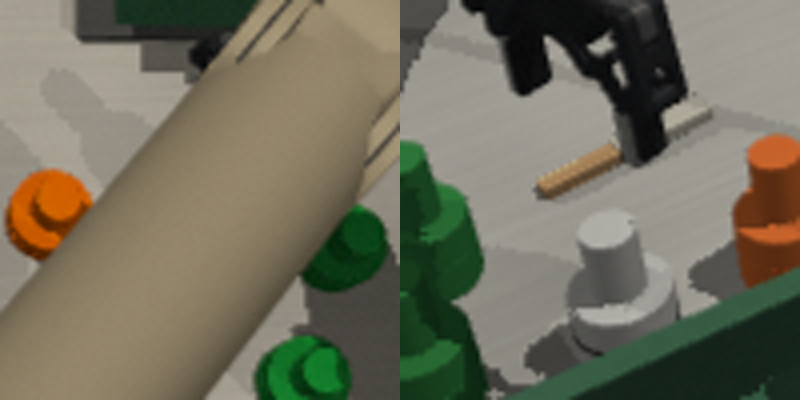

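The top view is blocked by the arm. The scene view shows the open fingers (crop 525,90 and 640,150) above the silver post (607,230), clear of the orange weight, green weight and bin.

Emit:
apply_moves([
  [[-0.2,0,3],0],
  [[-0.2,0,6],0],
  [[-0.2,0,8.5],0],
  [[-0.2,0,10],0],
  [[-0.2,0,10.2],0],
])

```text
t: 4.05
eef_pos: [0.536, -0.326, 0.0668]
eef_rot: [-3.141, -0.001, 1.846]
contact_force: [0.2, 0.1, -0.1]
width: 1.001
gripper_force: 0.0
```

Emit:
apply_moves([
  [[0,0,0],0],
  [[0,0,0],0],
  [[0,0,0],0],
  [[0,0,0],0],
  [[0,0,0],0],
], hand=-1)

```text
t: 4.55
eef_pos: [0.5365, -0.3268, 0.0682]
eef_rot: [3.141, 0.001, 1.846]
contact_force: [-1.2, 0.6, 6.1]
width: 0.358
gripper_force: 58.8
```

Emit:
apply_moves([
  [[0,0,-2],0],
  [[0,0,-6],0],
  [[0,0,-10],0],
  [[0,0,-14],0],
  [[0,0,-17],0],
])

```text
t: 5.05
eef_pos: [0.5361, -0.3265, 0.2395]
eef_rot: [3.141, 0.001, 1.846]
contact_force: [0.8, 0.6, -3.3]
width: 0.357
gripper_force: 60.2
```

Emit:
apply_moves([
  [[0,0,0],0],
  [[0,0,0],0],
  [[0,0,0],0],
])

```text
t: 5.35
eef_pos: [0.5355, -0.3257, 0.2354]
eef_rot: [-3.14, -0.002, 1.846]
contact_force: [-0.2, 0.0, -4.2]
width: 0.359
gripper_force: 60.4
```

```bash
python3 - <<'E'
from h import *
to((.548,-.066,.235))
im=imaging.camera('scene')
cv2.imwrite('pics/e.png',cv2.resize(im[160:280,130:330],None,fx=4,fy=4,interpolation=2))
E
```

```text
t 5.35 pos [ 0.5355 -0.3257  0.2354] F [-0.179   0.0418 -4.2314] w 0.35862076699608014 yaw_y 0.2751848814971673 tilt [ 0.0021 -0.002  -1.    ]
(0.548, -0.066, 0.235) cm [24.6538  8.2556  0.0701]
```

View pics/e.png

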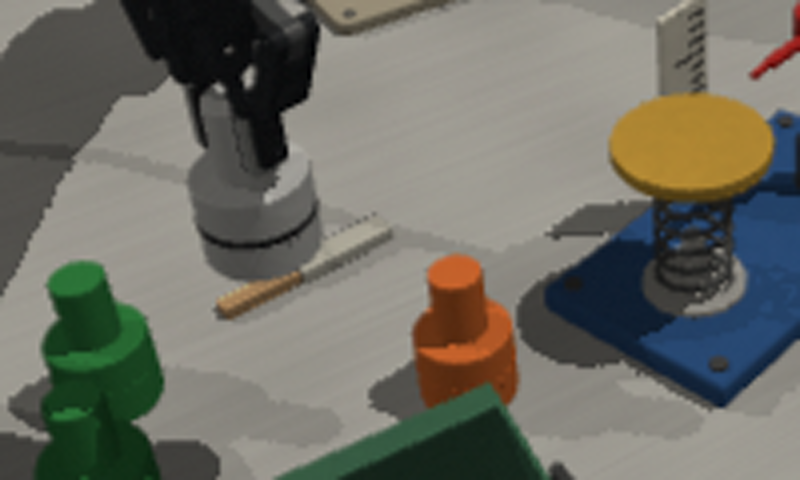

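The silver weight, with its black band, is held upright (crop 255,210). Nothing else has moved.

Emit:
apply_moves([
  [[1.5,0.5,0],0],
  [[4.5,1.5,0],0],
  [[8,2.7,0],0],
  [[11.5,3.9,0],0],
  [[15,5,0],0],
])

```text
t: 5.9
eef_pos: [0.5429, -0.1667, 0.2359]
eef_rot: [-3.14, -0.001, 1.846]
contact_force: [1.8, 0.9, -3.1]
width: 0.357
gripper_force: 60.2
```

Emit:
apply_moves([
  [[3.5,1.2,0],0],
  [[6.5,2.2,0],0],
  [[8.7,2.9,0],0],
  [[9.6,3.2,0],0],
  [[9.6,3.2,0],0],
])

```text
t: 6.4
eef_pos: [0.548, -0.0662, 0.2364]
eef_rot: [-3.14, -0.001, 1.848]
contact_force: [1.0, -0.8, -3.8]
width: 0.358
gripper_force: 60.3
```

```bash
python3 - <<'E'
from h import *
to((.5484,-.066,.21))
im=imaging.camera('scene')
cv2.imwrite('pics/f.png',cv2.resize(im[130:230,240:360],None,fx=6,fy=6,interpolation=2)[:600])
E
```

```text
t 6.4 pos [ 0.548  -0.0662  0.2364] F [ 0.9501 -0.8337 -3.8233] w 0.35797967886506016 yaw_y 0.27723607800011435 tilt [ 0.0005 -0.0014 -1.    ]
(0.5484, -0.066, 0.21) cm [0.0047 0.0493 2.6413]
```

View pics/f.png

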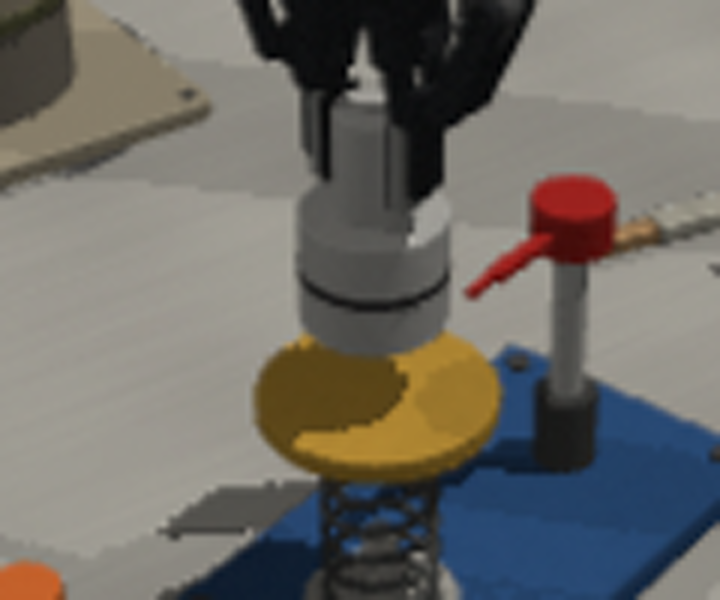

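The weight is upright over the plate centre at crop (375,270), with the plate at (377,405). Lowering now.

Emit:
apply_moves([
  [[0,0,1],0],
  [[0,0,2],0],
  [[0,0,2.9],0],
  [[0,0,3.5],0],
  [[0,0,4],0],
])

```text
t: 6.95
eef_pos: [0.548, -0.0678, 0.1965]
eef_rot: [-3.141, -0.0, 1.845]
contact_force: [-0.1, 0.0, -2.1]
width: 0.359
gripper_force: 60.5
```

Emit:
apply_moves([
  [[0,0,0.5],0],
  [[0,0,1],0],
  [[0,0,1.5],0],
  [[0,0,1.5],0],
  [[0,0,1.5],0],
])

```text
t: 7.45
eef_pos: [0.5483, -0.0675, 0.1824]
eef_rot: [3.142, 0.0, 1.846]
contact_force: [-1.7, -0.9, -0.7]
width: 0.36
gripper_force: 60.5
```

Emit:
apply_moves([
  [[0,0,0.4],0],
  [[0,0,0.8],0],
  [[0,0,0.8],0],
])

```text
t: 7.75
eef_pos: [0.5485, -0.0673, 0.1739]
eef_rot: [3.141, 0.0, 1.846]
contact_force: [0.9, 0.0, -0.1]
width: 0.356
gripper_force: 60.5
```

```bash
python3 - <<'E'
from h import *
f=[]
for i in range(8):
    im=imaging.camera('scene'); f.append(readout.state()['contact_force'][2])
print(np.mean(f),f); to()
E
```

```text
-0.32540674468630104 [np.float64(-0.30058245747617696), np.float64(-0.06573793715893769), np.float64(-0.8511190340747802), np.float64(0.06507960421304584), np.float64(-1.1648669586386875), np.float64(0.09681782599245847), np.float64(0.07539800859286927), np.float64(-0.45824300894019926)]
t 8.15 pos [ 0.5484 -0.0674  0.1744] F [ 0.9592 -0.7349 -0.4582] w 0.36024639401416625 yaw_y 0.27505379229800636 tilt [-0.      0.0005 -1.    ]
```

Emit:
apply_moves([
  [[0,0,0.2],0],
  [[0,0,0.3],0],
  [[0,0,0.3],0],
  [[0,0,0.3],0],
])

```text
t: 8.55
eef_pos: [0.5484, -0.0673, 0.1713]
eef_rot: [3.141, 0.0, 1.846]
contact_force: [2.1, -0.3, 0.7]
width: 0.356
gripper_force: 60.4
```

Emit:
apply_moves([
  [[0,0,0],0],
  [[0,0,0],0],
  [[0,0,0],0],
  [[0,0,0],0],
  [[0,0,0],0],
], hand=1)

```text
t: 9.05
eef_pos: [0.5482, -0.0673, 0.1713]
eef_rot: [-3.141, -0.0, 1.846]
contact_force: [-0.3, 0.3, 0.1]
width: 1.001
gripper_force: 0.0
```

Emit:
apply_moves([
  [[0,0,-1],0],
  [[0,0,-3],0],
  [[0,0,-6],0],
  [[0,0,-9],0],
  [[0,0,-12],0],
])

```text
t: 9.55
eef_pos: [0.5481, -0.0676, 0.2933]
eef_rot: [3.141, -0.0, 1.845]
contact_force: [0.3, 0.1, 0.3]
width: 1.002
gripper_force: 0.0
```

```bash
python3 - <<'E'
from h import *
to((.512,.064,.23))
im=imaging.camera('scene'); cv2.imwrite('pics/g0.png',im)
cv2.imwrite('pics/g.png',cv2.resize(im[130:230,240:360],None,fx=6,fy=6,interpolation=2))
E
```

```text
t 9.55 pos [ 0.5481 -0.0676  0.2933] F [0.3201 0.0988 0.3468] w 1.0015935336433848 yaw_y 0.2746374904119043 tilt [ 0.      0.0006 -1.    ]
(0.512, 0.064, 0.23) cm [13.644   0.0936  6.3315]
```

View pics/g.png

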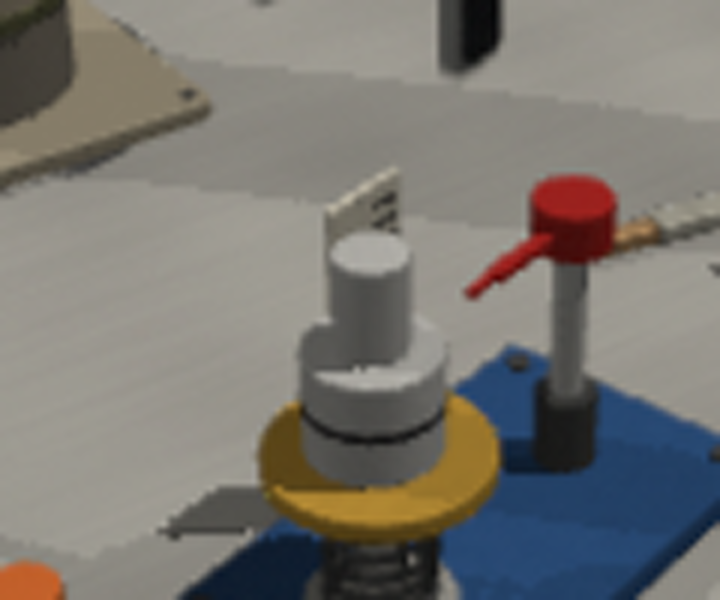

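The weight is standing upright near the plate centre, the plate has sunk (crop rim bottom moved from about 483 to 540), and the needle tip is at crop (470,293).

```bash
cat >> h.py <<'E'
from scipy.optimize import minimize_scalar, minimize
PC=np.array([.5484,-.066]); YD=np.array([-.267,.964]); UP=4
def sil(n,c,r,z0,z1,shape=(400,640)):
    a=np.linspace(0,2*np.pi,60); P=[(c[0]+r*np.cos(t),c[1]+r*np.sin(t),z) for t in a for z in(z0,z1)]
    return cv2.convexHull(np.array([proj(n,p) for p in P],np.float32))
def hull_of(m):
    n,l,s,c=cv2.connectedComponentsWithStats(m.astype(np.uint8)); i=1+np.argmax(s[1:,4]); ys,xs=np.nonzero(l==i)
    return s[i],cv2.convexHull(np.stack([xs,ys],1).astype(np.float32))
def mask_y(im,box):
    h=cv2.cvtColor(im,cv2.COLOR_BGR2HSV); m=cv2.inRange(h,(18,100,50),(35,255,255)); k=m*0; x0,y0,x1,y1=box;k[y0:y1,x0:x1]=m[y0:y1,x0:x1]; return k>0
def mask_r(im,box):
    h=cv2.cvtColor(im,cv2.COLOR_BGR2HSV); m=cv2.inRange(h,(0,140,50),(8,255,255))|cv2.inRange(h,(172,140,50),(180,255,255)); k=m*0; x0,y0,x1,y1=box;k[y0:y1,x0:x1]=m[y0:y1,x0:x1]; return k>0
def hullmask(h,sc=4):
    M=np.zeros((400*sc,640*sc),np.uint8); cv2.fillConvexPoly(M,np.round((h.reshape(-1,2)+.5)*sc).astype(np.int32),1); return M
def plate_z(im,n='scene'):
    s,H=hull_of(mask_y(im,(270,175,335,235))); 
    # filled pixel hull, expanded to pixel edges
    pts=H.reshape(-1,2); pts=np.concatenate([pts+d for d in([-.5,-.5],[.5,-.5],[-.5,.5],[.5,.5])]).astype(np.float32); A=hullmask(cv2.convexHull(pts))
    best=min((np.sum(A!=hullmask(sil(n,PC,.05,z-.005,z+.005))),z) for z in np.arange(.07,.14,.0005)); return s,best
def knob_z(im,n='scene'):
    # red mask compared with knob + needle model, subpixel
    m=mask_r(im,(305,140,360,230)); A=np.kron(m,np.ones((4,4),bool)); G=PC+.135*YD; T=PC+.06*YD
    def mod(z):
        a=hullmask(sil(n,G,.019,z-.012,z+.012)); b=np.array([proj(n,(*T,z)),proj(n,(*G,z))]); cv2.line(a,*[tuple(int(v) for v in np.round((p+.5)*4)) for p in b],1,6); return a>0
    return min((np.sum(A!=mod(z)),z) for z in np.arange(.06,.165,.0005))
E
python3 - <<'E'
from h import *
for f in('scene0','g0'):
    im=cv2.imread(f'pics/{f}.png'); print(f,plate_z(im),knob_z(im))
E
```

```text
Traceback (most recent call last):
  File "h.py", line 34, in plate_z
    best=min((np.sum(A!=hullmask(sil(n,PC,.05,z-.005,z+.005))),z) for z in np.arange(.07,.14,.0005)); return s,best
  File "h.py", line 34, in <genexpr>
    best=min((np.sum(A!=hullmask(sil(n,PC,.05,z-.005,z+.005))),z) for z in np.arange(.07,.14,.0005)); return s,best
                                 ~~~^^^^^^^^^^^^^^^^^^^^^^^^
  File "h.py", line 20, in sil
    return cv2.convexHull(np.array([proj(n,p) for p in P],np.float32))
                                    ~~~~^^^^^
  File "h.py", line 10, in proj
    K,R,t=cal(n); p=K@(R@np.array(P,float)+t); return p[:2]/p[2]
          ~~~^^^
  File "h.py", line 4, in cal
    c=imaging.calibration(n); K=np.array([[c['fx'],0,c['cx']],[0,c['fy'],c['cy']],[0,0,1.]])
ValueError: time passes only in moves, steps and waits
```

```bash
sed -i 's/^def cal(n):/from functools import lru_cache\n@lru_cache\ndef cal(n):/' h.py
python3 - <<'E'
from h import *
for f in('scene0','g0'):
    im=cv2.imread(f'pics/{f}.png'); print(f,plate_z(im),knob_z(im))
to()
E
```

```text
scene0 (array([282, 183,  42,  27, 896], dtype=int32), (np.int64(478), np.float64(0.12900000000000006))) (np.int64(757), np.float64(0.14900000000000008))
g0 (array([283, 196,  41,  25, 505], dtype=int32), (np.int64(1215), np.float64(0.09600000000000003))) (np.int64(741), np.float64(0.14900000000000008))
t 9.6 pos [ 0.5498 -0.0679  0.2982] F [0.9085 0.6395 3.9675] w 0.9978012619886412 yaw_y 0.2745236640799228 tilt [-0.0011  0.0067 -1.    ]
```

```bash
cat >> h.py <<'E'
def bottom(M): return np.array([np.nonzero(M[:,c])[0].max()+1. if M[:,c].any() else np.nan for c in range(M.shape[1])])
def plate_b(im,n='scene'):
    b=bottom(mask_y(im,(270,175,335,235))); cols=np.arange(287,319)
    zs=np.arange(.07,.14,.001); e=[]
    for z in zs:
        mb=bottom(hullmask(sil(n,PC,.05,z-.005,z+.005),8))/8; e.append(np.nanmean([b[c]-mb[c*8:c*8+8].mean() for c in cols]))
    return np.interp(0,e,zs)
E
python3 - <<'E'
from h import *
for f in('scene0','g0'):
    im=cv2.imread(f'pics/{f}.png'); print(f,plate_b(im))
E
```

```text
scene0 0.12960055865921793
g0 0.09878192252510763
```

Emit:
apply_moves([
  [[3,0,0],0],
  [[7,0,0],0],
  [[11,0,0],0],
  [[13.6,0.1,0],0],
  [[13.6,0.1,0],0],
], hand=-1)

```text
t: 10.1
eef_pos: [0.5114, 0.068, 0.2917]
eef_rot: [3.141, -0.001, 1.852]
contact_force: [0.8, -0.4, 0.7]
width: 0.143
gripper_force: 0.0
```

Emit:
apply_moves([
  [[0,0,3],0],
  [[0,0,6],0],
  [[0,0,9],0],
  [[0,0,11],0],
  [[0,0,11],0],
])

```text
t: 10.6
eef_pos: [0.511, 0.0626, 0.1793]
eef_rot: [-3.138, 0.001, 1.845]
contact_force: [-0.1, -0.4, -0.3]
width: -0.002
gripper_force: 0.0
```

```bash
python3 - <<'E'
from h import *
im=imaging.camera('scene'); cv2.imwrite('pics/k0.png',im)
print(plate_b(im),knob_z(im)); to((.5124,.0641,.13))
E
```

```text
0.0986901004304161 (np.int64(827), np.float64(0.14900000000000008))
t 10.65 pos [0.512  0.0628 0.1811] F [ 0.2613 -0.0443  0.2097] w -0.0003367706383450659 yaw_y 0.2738527947754894 tilt [-0.0006 -0.0016 -1.    ]
(0.5124, 0.0641, 0.13) cm [0.1182 0.0845 5.1129]
```

Pushing down gently, stopping about 8 mm short of the goal.

Emit:
apply_moves([
  [[0.1,0,0.8],0],
  [[0.1,0,1.6],0],
  [[0.1,0,2.4],0],
  [[0.1,0,3.2],0],
  [[0.1,0,4],0],
])

```text
t: 11.15
eef_pos: [0.5124, 0.0648, 0.141]
eef_rot: [3.141, -0.0, 1.846]
contact_force: [2.4, -0.3, 2.8]
width: -0.0
gripper_force: 1.4
```

Emit:
apply_moves([
  [[0,0,0.7],0],
  [[0,0,1.3],0],
  [[0,0,1.3],0],
  [[0,0,1.3],0],
])

```text
t: 11.55
eef_pos: [0.5114, 0.0646, 0.1278]
eef_rot: [-3.14, -0.0, 1.846]
contact_force: [1.0, 0.5, -0.5]
width: 0.002
gripper_force: 0.0
```

```bash
python3 - <<'E'
from h import *
im=imaging.camera('scene'); cv2.imwrite('pics/k1.png',im)
print(plate_b(im),knob_z(im)); to()
E
```

```text
0.09850645624103303 (np.int64(1163), np.float64(0.10600000000000004))
t 11.6 pos [0.5116 0.0646 0.1281] F [-0.3812  0.2218  1.4453] w -0.002140982524357382 yaw_y 0.2749671808021164 tilt [ 0.0001 -0.0011 -1.    ]
```

Emit:
apply_moves([
  [[0,0,0.4],0],
  [[0,0,0.7],0],
  [[0,0,0.7],0],
  [[0,0,0.7],0],
])

```text
t: 12.0
eef_pos: [0.5118, 0.0647, 0.1211]
eef_rot: [-3.141, -0.0, 1.846]
contact_force: [-0.9, -0.2, -0.0]
width: -0.001
gripper_force: 0.0
```

Emit:
apply_moves([
  [[0,0,-2],0],
  [[0,0,-6],0],
  [[0,0,-10],0],
  [[3,0,-13],0],
  [[7,0,-14],0],
])

```text
t: 12.5
eef_pos: [0.4944, 0.1313, 0.2649]
eef_rot: [3.137, -0.001, 1.841]
contact_force: [0.9, 0.0, -0.8]
width: 0.002
gripper_force: 0.0
```

```bash
python3 - <<'E'
from h import *
im=imaging.camera('scene'); cv2.imwrite('pics/k2.png',im)
print(plate_b(im),knob_z(im)); to()
c=cv2.resize(im[150:230,260:360],None,fx=8,fy=8,interpolation=2)[:600]
G=PC+.135*YD;T=PC+.06*YD;E=PC+.05*YD
for z,col in((.099,(255,0,255)),):
    for P in(T,E): p=(proj('scene',(*P,z))-[260,150]+.5)*8; cv2.circle(c,tuple(int(v) for v in p),3,col,-1)
cv2.imwrite('pics/k.png',c)
E
```

```text
0.09878192252510763 (np.int64(793), np.float64(0.10000000000000003))
t 12.55 pos [0.4919 0.1401 0.2646] F [-0.4907  6.936   0.9251] w -0.0020450472647610515 yaw_y 0.28040548314379754 tilt [ 0.0036  0.0042 -1.    ]
```

View pics/k.png

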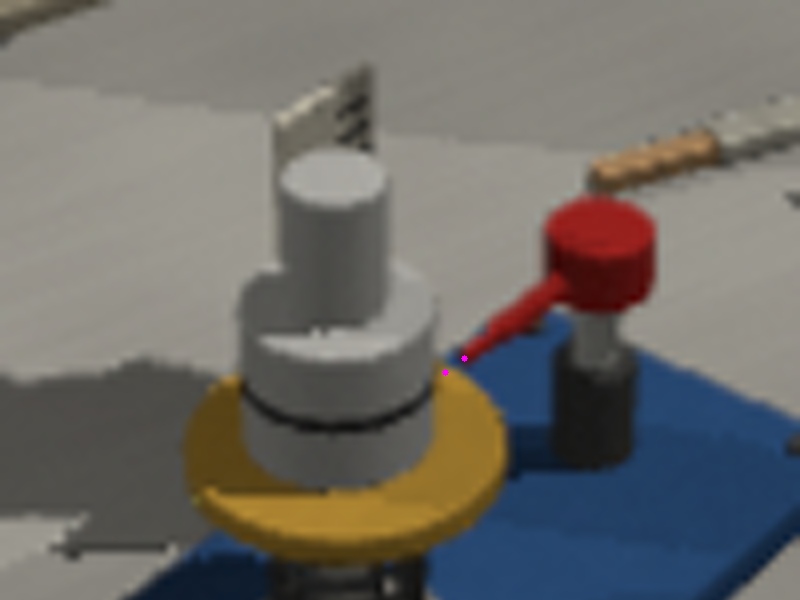

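The weight stands upright at the plate centre. The needle tip is at crop (463,358), level with the rim: needle height is about 100 mm and the rim middle about 99 mm. The arm is clear, so I'm handing in.

```bash
python3 -c "
from workcell import close_job
print(close_job())"
```

```text
the job is handed in; nothing more can be done
None
```

The job is handed in: the test weight stands upright and released near the centre of the plate, and the needle measures about 1–2 mm above the middle of the loaded rim (4.5 mm allowed); I did not re-measure the other items, but no contact with them was seen.

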